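Run the slide-out packing board to the gauge and hold it

TASK

Press the treadle of the packing riser fully down to its stop, where it stays and lowers the catch in front of the plywood board. Then slide the board straight out along the riser over the open cardboard tray until its front edge is level with the pointer of the gauge post, and finish still holding the board there: it would tip if let go, so keep it flat and still on the riser and touching nothing but the riser and your gripper, ready for a parcel. Leave the treadle down and the other things on the bench where they are.

Things in the scene. Friction and masses are not known exactly. Their poses are not given: they have to be found in the camera images.
- riser: Fixed grey laminate riser (low bench shelf), 400 x 180 mm and 120 mm high. Origin under its centre on the table; its x axis is the long way and is the outward slide direction (to the robot's left), its y axis points to the robot, z up. Its place and yaw vary.
- riser_edge (a point): Middle of the riser's outer top edge, over which the board slides out: 200 mm along x from the riser's origin, 120 mm up.
- pedal (a joint): Angle of the sprung steel treadle on the riser's near side, rad: 0 up, 0.12 at its lower stop; starts at 0 to 0.03. Hinge axis: the riser's y, 260 mm behind the pad's centre (towards the riser's -x), 80 mm above the table, so the pad drops 31 mm from 0 to the stop. Takes about 3 to 8 N on the pad; its stiff hinge keeps it where it is left.
- pedal_catch (a point): Top centre of the catch, an upright steel plate 70 mm wide carried by the treadle just beyond the riser's outer edge. It stands 14 mm above the riser's top at 0 and blocks the board; at the stop it is 17 mm below the riser's top and the board passes over it.
- pedal_pad (a point): Top centre of the treadle's black rubber pad, 60 x 60 x 10 mm, near side of the riser's outer end, about 98 mm above the table when up, 67 mm at the stop. The pad's nearest edge is 10 mm outside the line of the riser's near face.
- board: Loose plywood board 340 x 140 x 12 mm, 0.3 to 0.6 kg, lying flat on the riser. Origin at the centre of its underside; x is its long way, towards its front (outer) edge, z up. A wooden batten 20 mm thick (along x), 100 mm long (along y) and 40 mm high stands across its tail, centred 140 mm behind the origin. Centre of mass 17 mm behind the origin: at the mark it overbalances.
- board_tip (a point): Middle of the board's front edge at its top face: 170 mm along x from the board's origin, 12 mm up.
- board_grip (a point): Top centre of the batten: -140 mm along x from the board's origin, 52 mm above its underside (40 mm above the board's top face). Can be pinched from above across its 20 mm thickness, along the board's x.
- gauge: Fixed gauge post on a 56 mm round foot, on the near side (towards the robot) of the board's path, 136 mm high, with a pointer bar 6 mm wide at its top that points along -y at the board's side edge. Origin under its foot; axes parallel to the riser's. Its distance from the riser varies: 205 to 245 mm beyond the riser's outer edge.
- gauge_mark (a point): Free end of the pointer, 132 mm above the table, about 10 to 35 mm clear of the board's side edge. Its x (the riser's x) is where the board's front edge must come; axes parallel to the riser's.
- tray: Fixed open cardboard tray 170 x 150 x 75 mm on the table beyond the riser's outer edge, under the board's path (45 mm below the board). Origin under its centre.
- parcel: Bystander: small cardboard parcel 90 x 70 x 50 mm lying in the tray. Origin under its centre.
- tape: Bystander: roll of yellow packing tape lying flat, 90 mm across, 48 mm high, off the riser's tail end. Origin under its centre.
- scanner: Bystander: black and grey hand scanner lying on the table on the riser's near side, about 150 x 55 x 32 mm. Origin at its underside.
- bottle: Bystander: water bottle 66 mm across, 200 mm high, on the riser's far side. Origin under its centre.
- carton: Bystander: closed cardboard carton 110 x 80 x 60 mm, on the riser's far side. Origin under its centre.
- cutter: Bystander: orange box cutter 130 x 22 x 12 mm lying on the riser's near side, beside the treadle. Origin at its underside.
Not all that is in view belongs to the job. Leave any green look-alike of the tray alone.

How it is judged (in metres and radians):
On the way:
1. the treadle is pressed down to its stop (value of joint pedal above 0.108 rad), for 0.2 s.
At the end, for the whole second after the job is handed in: Treadle over 0.095 rad; board front within 10 mm of the pointer along the slide, within 40 mm of the riser's centre line, turned under 0.15 rad, tilted under 0.035 rad, underside within 8 mm of the riser top, still, held with over 1 N by the fingers, off tray and gauge (value of joint pedal above 0.095 rad and x of board_tip in the frame of gauge_mark between -0.01 and 0.01 m and y of board_tip in the frame of riser between -0.04 and 0.04 m and angle between the x axis of board and the x axis of riser, either way round below 0.15 rad and angle between board's own z axis and vertical below 0.035 rad and z of board in the frame of riser between 0.112 and 0.128 m and contact force between the fingers and board above 1 N and contact force between board and tray below 0.2 N and contact force between board and gauge below 0.2 N and linear speed of board below 0.02 m/s); the arm keeps its last pose, push and grip.
It fails at once if a bystander is pushed more than 40 mm away (distance of any of parcel, tape, scanner, bottle, carton, cutter from where it was at the start of the episode above 0.04 m).
It fails at once if the bottle is knocked over (angle between bottle's own z axis and vertical above 0.6 rad).
It fails at once if the board tips up (angle between board's own z axis and vertical above 0.15 rad).
It fails at once if the board is lifted off instead of slid (z of board in the frame of riser above 0.16 m).
It also fails if it takes over 45 s, if anything falls off the work surface, if the arm or the gripper's body presses on something with over 40 N, if the wrist force passes 120 N, or if a joint passes its speed limit or range.

ROBOT

A 6-joint arm with a two-finger parallel gripper is mounted at the origin on the work surface. World frame = base frame: x ahead of the robot, y to its left, z up, the work surface at z = 0. Lengths are in mm, angles in degrees, forces in N, time in s.
With the tool pointing down it reaches from about 350 to 850 mm from the base axis. Payload 8.1 kg.
Tool frame: the origin (TCP) lies midway between the tips of the shut fingers; the grasp point (between the pads) lies 19 mm behind it; z points along the fingers, y is the line along which they close (so a half turn about z gives the same grasp; the last joint's range is limited). The gripper opens to 85 mm and grips with 20 to 120 N. Pads are 22 mm wide; open, the fingers measure 114 mm over their backs; the gripper's body (76 mm by 85 mm) begins 54 mm behind the grasp point. The pads swing forward as they close: fully open they stand 13 mm farther back than shut.
Start: joints at [70.967, 7.471, 85.268, -0, 87.261, -4.893], TCP at [146.559, 581.83, 231.292] pointing down, gripper open.
Joint ranges: [-169.43, 169.43], [-51.17, 129.36], [1.28, 143.12], [-76.62, 256.62], [0, 156.53], [-152.29, 152.29]. Speed limits (degrees/s): [136.94, 136.94, 159.86, 180, 180, 180].

INTERFACE

Orientations are given as [roll, pitch, yaw] about the fixed x, y, z axes, in that order (R = Rz(yaw) Ry(pitch) Rx(roll)).
In Python, from bench import r gives the robot as it stands.
- The arm moves only by the tool apply_moves, never from a script. Its argument "steps" is a list of rows, each a list of 7 numbers: the opening, from -1 (shut) to 1 (fully open), then the shift along the tool's x, y, z in mm, then the turn, a rotation vector about the tool's x, y, z in units of 5 degrees (1.0 is 5 degrees). A call has exactly 8 rows; each row shifts and turns the commanded pose from where the row before left it, along the tool's axes as they then stand; what a row does not reach is not made up. A row lasts 1/10 s, in which the tool goes at most 50 mm and 8.59 degrees, less where a joint would pass 70% of its speed; a pose out of reach is approached as far as the arm can. A call is refused whole if a number of a shift passes 50 or a number of a turn 1, either way. A call with a gripper value outside its range is refused whole. The fingers move at their own pace and stop on an object; "squeeze" is the grip in N (left out, the last holds). Time passes only in rows, so rows that do not move let the fingers close, or fill a call up. It gives the time, the measured TCP pose, the force, the opening and the grip force at its end, in the units of the state.
- r.sense(): the state, without advancing time (a new reading comes with each control period).
- r.snapshot(name): name is "scene" or "top"; returns a dict with "color" (400x640x3 uint8, blue, green, red), "depth" (400x640 float32, mm along the optical axis (not along the pixel's ray), 0 where there is no reading), "mtx" (3x3 intrinsics, pixels), "dist" ([k1, k2, p1, p2, k3] as OpenCV has them; the pictures are not rectified), "T" (4x4, takes a point from camera to world coordinates). Camera axes: x right, y down, z forward; pixel columns grow to the right and rows downward; lengths in mm; the calibration is good to about 2 mm. A picture is of the moment at which its call begins.
- r.hand_in(): hands the job in; it is judged then, once.
The state is a dict: "time": time; "joint_pos": joint angles; "qd": joint speeds; "joint_efforts": joint torques, N m; "tool_pos": TCP position; "tcp_rot": TCP orientation; "ft_force": force on the tool from outside, world axes, zero at the start; "wrist_torque": the same for the moment, N m; "finger_gap": finger opening in mm; "grip_force": force on a finger pad.
Only numpy, scipy, OpenCV 4.12 (cv2) and the standard library are available. Lean on these libraries where they do the work, as an engineer would, in place of code of your own. Each camera call takes 0.05 s, during which the arm holds its last target. There are 200 camera calls.

## Working session

There is one attempt and no reset: what is moved stays moved. The work goes in short steps, Python scripts to look and compute and a tool call to move; the robot and the scene stay as the last step left them, time stands still between calls to the robot, and variables do not carry over. Pictures are saved under pics/ and viewed, at most 10 in all, crops included, and the job is handed in when it is done.

Besides the shell and the picture viewer there is one more tool, called after "Request:" by a JSON object that holds its "op" and its "data". apply_moves: Moves the arm, as the interface text tells. Its arguments: {"type":"object","properties":{"steps":{"type":"array"},"squeeze":{"type":"number"}},"required":["steps"]}

```bash
mkdir -p pics
cat > h.py <<'E'
import numpy as np,cv2,pickle
def pts(s):
    d=s['depth'];h,w=d.shape
    u,v=np.meshgrid(np.arange(w),np.arange(h))
    p=cv2.undistortPoints(np.stack([u,v],-1).reshape(-1,1,2).astype(float),np.array(s['mtx']),np.array(s['dist'])).reshape(h,w,2)
    P=np.dstack([p[...,0]*d,p[...,1]*d,d]);T=np.array(s['T'])
    W=P@T[:3,:3].T+T[:3,3];W[d<=0]=np.nan
    return W
E
python3 - <<'E'
from bench import r
import cv2,pickle
print(r.sense())
for n in("scene","top"):
    s=r.snapshot(n);cv2.imwrite(f'pics/{n}0.png',s['color']);pickle.dump(s,open(f'{n}0.pkl','wb'))
    print(s['T'])
E
```

```text
{'time': 0.0, 'joint_pos': array([ 7.09660379e+01,  7.51523824e+00,  8.53319021e+01,  1.34304609e-03,
        8.72601883e+01, -4.89403826e+00]), 'qd': array([ 0.00140121, -0.11033921,  0.02811657, -0.07281647,  0.11479448,
        0.04633442]), 'joint_efforts': array([ 9.02572938e-04, -5.69372463e+01, -5.00573730e+01, -1.72401860e-04,
        1.43477219e-02,  1.29587466e-06]), 'tool_pos': array([146.37098951, 581.29457835, 230.21792924]), 'tcp_rot': array([-1.79893177e+02, -1.04930458e-02,  1.65860001e+02]), 'ft_force': array([-0.15085013,  0.36097939,  0.10270644]), 'wrist_torque': array([-0.0163313 , -0.01895286, -0.01382379]), 'grip_force': 0.0, 'finger_gap': 85.35120295713551}
[[ 2.17712350e-01  7.36092672e-01 -6.40912560e-01  1.43848579e+03]
 [ 9.75865958e-01 -1.52772978e-01  1.56032207e-01 -1.90216572e+02]
 [ 1.69400436e-02 -6.59414888e-01 -7.51588345e-01  1.21877999e+03]
 [ 0.00000000e+00  0.00000000e+00  0.00000000e+00  1.00000000e+00]]
[[ 1.04926639e-02 -9.76681782e-01  2.14435539e-01  2.35938118e+02]
 [-9.99943909e-01 -9.93906150e-03  3.65972460e-03  2.93022335e+01]
 [-1.44309833e-03 -2.14461912e-01 -9.76731286e-01  1.24293429e+03]
 [ 0.00000000e+00  0.00000000e+00  0.00000000e+00  1.00000000e+00]]
```

View pics/scene0.png

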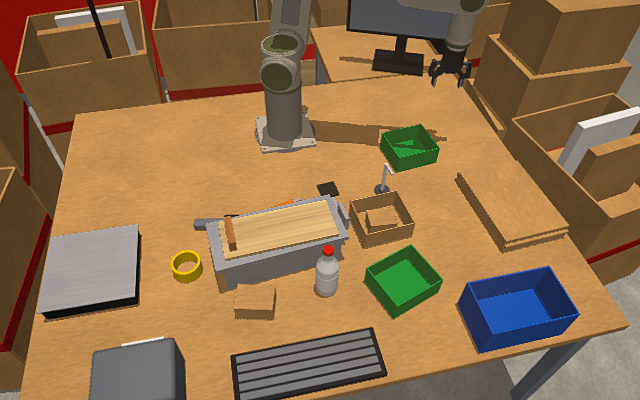

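View pics/top0.png

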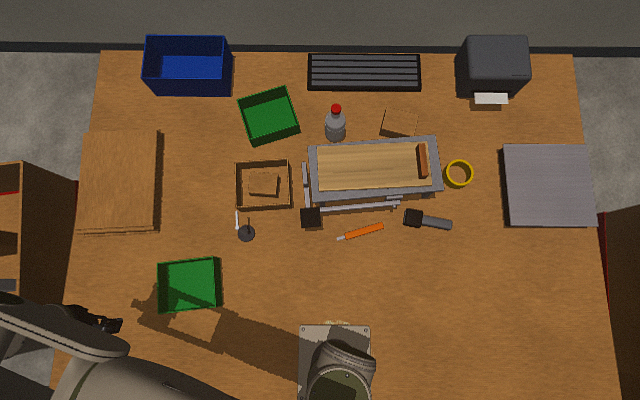

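The pictures show the riser at about (308–443, 136–205) in the top view, with the batten at (422,160) and the pad at (311,217). The gauge foot is at (246,233) and its pointer runs up to about (237,211). Next I measure these points.

Run:
```python
import numpy as np,cv2,pickle
from h import pts
np.set_printoptions(precision=1,suppress=True)
t=pickle.load(open('top0.pkl','rb'));W=pts(t);c=t['color'].astype(int)
Z=W[...,2];v,u=np.mgrid[:400,:640]
roi=(u>295)&(u<450)&(v>125)&(v<230)
def rect(m,n):
    m=cv2.morphologyEx(m.astype(np.uint8),cv2.MORPH_OPEN,np.ones((2,2)))
    k,l,st,_=cv2.connectedComponentsWithStats(m);i=1+st[1:,4].argmax();q=W[l==i]
    R=cv2.minAreaRect(q[:,:2].astype(np.float32));print(n,len(q),R,'z',np.median(q[:,2]),'\n',cv2.boxPoints(R));return R
rect(roi&(Z>112)&(Z<185),'riser+board')
sat=c.max(2)-c.min(2)
rect(roi&(Z>125)&(Z<140)&(sat>40),'board')
rect(roi&(Z>155)&(Z<180),'batten')
rect((u>297)&(u<324)&(v>204)&(v<230)&(Z>80)&(Z<112)&(c.max(2)<60),'pad')
m=(u>228)&(u<256)&(v>200)&(v<242)&(Z>105)&(Z<150)
print('pointer');print(np.c_[u[m],v[m],W[m]][:60])
for x in (303,305,306):print(x,W[150:215:8,x])
print(c[205:235:3,240:250:3].tolist())
rect((u>225)&(u<297)&(v>155)&(v<215)&(Z>60)&(Z<90),'tray')
# scene cam
s=pickle.load(open('scene0.pkl','rb'));W=pts(s);Z=W[...,2]
v,u=np.mgrid[:400,:640]
m=(u>370)&(u<400)&(v>155)&(v<195)&(Z>100)&(Z<150)
print('scene ptr');print(np.c_[u[m],v[m],W[m]][:60])
roi=(u>190)&(u<360)&(v>180)&(v<290)
rect(roi&(Z>112)&(Z<140),'riser/board scene')
rect(roi&(Z>155)&(Z<180),'batten scene')
rect((u>310)&(u<345)&(v>178)&(v<200)&(Z>80)&(Z<112),'pad scene')
```

```text
riser+board 7433 ((601.20703125, -140.09571838378906), (200.84719848632812, 448.019287109375), 7.936339855194092) z nan 
 [[ 470.8   67.9]
 [ 532.7 -375.8]
 [ 731.6 -348.1]
 [ 669.7   95.6]]
board 4652 ((579.6270141601562, -118.11456298828125), (139.71615600585938, 341.908447265625), 3.290989398956299) z nan 
 [[ 500.1   48.5]
 [ 519.7 -292.8]
 [ 659.2 -284.8]
 [ 639.6   56.6]]
batten 272 ((594.6956787109375, -258.8021240234375), (107.72087097167969, 34.89931869506836), 5.39924955368042) z nan 
 [[ 539.4 -246.5]
 [ 542.7 -281.2]
 [ 650.  -271.1]
 [ 646.7 -236.4]]
pad 378 ((427.8022155761719, 73.05633544921875), (57.02207946777344, 58.42245101928711), 7.945418834686279) z nan 
 [[395.5  98. ]
 [403.6  40.2]
 [460.1  48.1]
 [452.  105.9]]
pointer
[[237.  210.  439.3 289.2 138.2]
 [235.  211.  436.4 295.1 137.4]
 [236.  211.  435.9 291.5 140.1]
 [237.  211.  436.9 289.9 134.8]
 [236.  212.  433.3 291.8 138. ]
 [237.  212.  433.3 288.8 138.6]
 [236.  213.  430.4 291.6 138.2]
 [237.  213.  430.1 288.3 139.8]
 [236.  214.  427.8 292.  135.9]
 [237.  214.  427.8 289.  136.2]
 [236.  215.  4
[... 4809 characters left out ...]
  436.2 287.5 132.9]
 [391.  173.  438.9 289.8 135.2]
 [392.  173.  439.  293.3 134.5]
 [390.  174.  435.2 288.7 126.9]
 [391.  174.  440.3 289.8 131.8]
 [392.  174.  438.3 294.4 128.9]]
riser/board scene 6178 ((nan, nan), (nan, 0.0), nan) z nan 
 [[nan nan]
 [nan nan]
 [nan nan]
 [nan nan]]
batten scene 209 ((576.9446411132812, -250.7191925048828), (138.53074645996094, 19.83275604248047), 3.203519821166992) z 170.28496887522942 
 [[ 507.2 -244.7]
 [ 508.3 -264.5]
 [ 646.7 -256.7]
 [ 645.5 -236.9]]
pad scene 245 ((403.3960876464844, 88.18982696533203), (69.4963150024414, 169.21343994140625), 70.48271179199219) z 96.16255460693537 
 [[312.   83.7]
 [471.5  27.2]
 [494.8  92.7]
 [335.3 149.2]]
```

Run:
```python
import cv2
a=cv2.imread('pics/top0.png')[130:245,225:455];b=cv2.imread('pics/scene0.png')[155:290,190:420]
a=cv2.resize(a,None,fx=3,fy=3,interpolation=cv2.INTER_CUBIC)
cv2.imwrite('pics/topc.png',a)
```

```text
(no output)
```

View pics/topc.png

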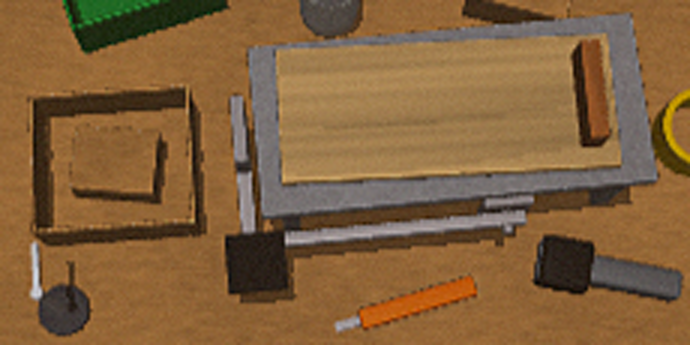

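The crop shows the riser-top corners at about (248,45), (632,14), (657,180) and (265,217). The board corners are at (277,48), (605,33), (620,166) and (283,184), the pad centre at (257,263), and the pointer runs from (37,297) to (35,243). I'll project these onto the planes of known height.

```bash
cat >> h.py <<'E'
def ray(s,uv,z):
    p=cv2.undistortPoints(np.array(uv,float).reshape(-1,1,2),np.array(s['mtx']),np.array(s['dist'])).reshape(-1,2)
    T=np.array(s['T']);d=np.c_[p,np.ones(len(p))]@T[:3,:3].T;o=T[:3,3]
    return (o+d*((z-o[2])/d[:,2])[:,None])[:,:2]
def rectz(s,m,z,n):
    m=cv2.morphologyEx(m.astype(np.uint8),cv2.MORPH_OPEN,np.ones((3,3),np.uint8))
    k,l,st,_=cv2.connectedComponentsWithStats(m);i=1+st[1:,4].argmax();v,u=np.where(l==i)
    q=ray(s,np.c_[u,v],z);R=cv2.minAreaRect(q.astype(np.float32));print(n,len(q),np.round(R[0],1),np.round(R[1],1),round(R[2],2));return R
E
python3 - <<'E'
import numpy as np,cv2,pickle
from h import *
np.set_printoptions(precision=1,suppress=True)
t=pickle.load(open('top0.pkl','rb'));W=pts(t);c=t['color'].astype(int);Z=W[...,2]
off=lambda L:np.array(L)/3+[225-.33,130-.33]
ri=ray(t,off([(248,45),(632,14),(657,180),(265,217)]),120);print('riser',ri,ri.mean(0))
bo=ray(t,off([(277,48),(605,33),(620,166),(283,184)]),132);print('board',bo,bo.mean(0),np.linalg.norm(np.diff(bo,axis=0),axis=1))
print('batten',ray(t,off([(582,41),(600,39),(608,142),(590,145)]),172))
print('pad',ray(t,off([(257,263)]),98),'ptr',ray(t,off([(37,297),(35,243)]),136))
v,u=np.mgrid[:400,:640];roi=(u>295)&(u<450)&(v>125)&(v<212)
sat=c.max(2)-c.min(2)
rectz(t,roi&(Z>112)&(Z<145)&(v<207)&~((u<309)),120,'riser')
rectz(t,roi&(Z>120)&(Z<145)&(sat>45),132,'board')
rectz(t,roi&(Z>158)&(Z<185),172,'batten')
rectz(t,(u>297)&(u<325)&(v>204)&(v<230)&(c.max(2)<70)&(Z>85),98,'pad')
s=pickle.load(open('scene0.pkl','rb'));W=pts(s);c=s['color'].astype(int);Z=W[...,2]
sat=c.max(2)-c.min(2);roi=(u>190)&(u<360)&(v>180)&(v<290)
rectz(s,roi&(Z>122)&(Z<145)&(sat>45),132,'board s')
m=roi&(Z>125)&(Z<140)&(sat>45);print('board z',np.median(Z[m]))
print('pedal pad z',np.median(pts(t)[..., 2][212:222,305:317]))
E
```

```text
riser [[ 650.2   88.2]
 [ 687.8 -308.8]
 [ 511.2 -324.9]
 [ 469.3   67.6]] [ 579.6 -119.5]
board [[ 642.8   58. ]
 [ 662.2 -276.7]
 [ 522.2 -285.2]
 [ 500.4   49.9]] [ 581.9 -113.5] [335.2 140.2 335.8]
batten [[ 638.3 -242.7]
 [ 640.5 -260.5]
 [ 535.6 -263.5]
 [ 532.5 -246. ]]
pad [[426.4  75.7]] ptr [[384.6 286.4]
 [437.7 291.6]]
riser 7100 [ 579.3 -118.3] [181.4 399.1] 6.03
board 4581 [ 581.3 -113.3] [141.8 338.6] 3.57
batten 262 [ 589.  -251.1] [101.7  23.4] 3.45
pad 381 [428.2  76.7] [59.9 59.5] 5.88
board s 4122 [ 588.  -113.4] [145.8 337.5] 3.58
board z 131.22770006687858
pedal pad z nan
```

```bash
cat >> h.py <<'E'
from scipy.spatial.transform import Rotation as Ro
def plan(p,rpy,P,h,n):
    """rows from pose p,rpy to P, tool down with y-heading h deg, in n rows"""
    R=Ro.from_euler('xyz',rpy,degrees=True);G=Ro.from_euler('xyz',[180,0,h+90],degrees=True)
    w=(R.inv()*G).as_rotvec(degrees=True)/n;d=(np.array(P)-p)/n
    for i in range(n):
        print(np.round(R.inv().apply(d),1),np.round(w/5,2)); R=R*Ro.from_rotvec(w,degrees=True)
E
python3 - <<'E'
from bench import r
from h import plan
s=r.sense();plan(s['tool_pos'],s['tcp_rot'],[418,76,125],93.6,16)
E
```

```text
[-24.2 -26.5   6.6] [-0.   -0.   -0.22]
[-23.7 -26.9   6.6] [-0.   -0.   -0.22]
[-23.1 -27.4   6.6] [-0.   -0.   -0.22]
[-22.6 -27.8   6.6] [-0.   -0.   -0.22]
[-22.1 -28.3   6.6] [-0.   -0.   -0.22]
[-21.5 -28.7   6.6] [-0.   -0.   -0.22]
[-20.9 -29.1   6.6] [-0.   -0.   -0.22]
[-20.4 -29.5   6.6] [-0.   -0.   -0.22]
[-19.8 -29.9   6.6] [-0.   -0.   -0.22]
[-19.2 -30.3   6.6] [-0.   -0.   -0.22]
[-18.6 -30.6   6.6] [-0.   -0.   -0.22]
[-18.  -31.    6.6] [-0.   -0.   -0.22]
[-17.4 -31.3   6.6] [-0.   -0.   -0.22]
[-16.8 -31.7   6.6] [-0.   -0.   -0.22]
[-16.2 -32.    6.6] [-0.   -0.   -0.22]
[-15.6 -32.3   6.6] [-0.   -0.   -0.22]
```

Request:
{"op": "apply_moves", "data": {"steps": [[-1, -24.2, -26.5, 0, 0, 0, -0.22], [-1, -23.7, -26.9, 0, 0, 0, -0.22], [-1, -23.1, -27.4, 0, 0, 0, -0.22], [-1, -22.6, -27.8, 0, 0, 0, -0.22], [-1, -22.1, -28.3, 0, 0, 0, -0.22], [-1, -21.5, -28.7, 0, 0, 0, -0.22], [-1, -20.9, -29.1, 0, 0, 0, -0.22], [-1, -20.4, -29.5, 0, 0, 0, -0.22]]}}

```text
time: 0.9
tool_pos: [282.5, 327.7, 230.9]
tcp_rot: [-180.0, -0.0, 174.7]
ft_force: [1.3, 0.9, 0.8]
finger_gap: 0.2
grip_force: 0.0
```

Request:
{"op": "apply_moves", "data": {"steps": [[-1, -19.8, -29.9, 13, 0, 0, -0.22], [-1, -19.2, -30.3, 13, 0, 0, -0.22], [-1, -18.6, -30.6, 13, 0, 0, -0.22], [-1, -18, -31, 13, 0, 0, -0.22], [-1, -17.4, -31.3, 13, 0, 0, -0.22], [-1, -16.8, -31.7, 13, 0, 0, -0.22], [-1, -16.2, -32, 13, 0, 0, -0.22], [-1, -15.6, -32.3, 13, 0, 0, -0.22]]}}

```text
time: 1.7
tool_pos: [417.7, 74.7, 126.6]
tcp_rot: [180.0, -0.0, -176.5]
ft_force: [1.5, 1.2, 0.0]
finger_gap: -0.1
grip_force: 0.0
```

Request:
{"op": "apply_moves", "data": {"steps": [[-1, 0, 0, 0, 0, 0, 0], [-1, 0, 0, 0, 0, 0, 0], [-1, 0, 0, 5, 0, 0, 0], [-1, 0, 0, 5, 0, 0, 0], [-1, 0, 0, 5, 0, 0, 0], [-1, 0, 0, 5, 0, 0, 0], [-1, 0, 0, 0, 0, 0, 0], [-1, 0, 0, 0, 0, 0, 0]]}}

```text
time: 2.5
tool_pos: [417.3, 76.4, 107.1]
tcp_rot: [180.0, -0.0, -176.5]
ft_force: [-0.1, 0.3, 0.4]
finger_gap: -0.0
grip_force: 0.0
```

Now I press down towards 72 mm, then in small steps.

Request:
{"op": "apply_moves", "data": {"steps": [[-1, 0, 0, 4, 0, 0, 0], [-1, 0, 0, 4, 0, 0, 0], [-1, 0, 0, 4, 0, 0, 0], [-1, 0, 0, 4, 0, 0, 0], [-1, 0, 0, 4, 0, 0, 0], [-1, 0, 0, 4, 0, 0, 0], [-1, 0, 0, 4, 0, 0, 0], [-1, 0, 0, 4, 0, 0, 0]]}}

```text
time: 3.3
tool_pos: [417.6, 76.4, 75.1]
tcp_rot: [180.0, 0.0, -176.5]
ft_force: [0.0, 4.2, 6.2]
finger_gap: -0.4
grip_force: 2.7
```

Request:
{"op": "apply_moves", "data": {"steps": [[-1, 0, 0, 2, 0, 0, 0], [-1, 0, 0, 1.5, 0, 0, 0], [-1, 0, 0, 1, 0, 0, 0], [-1, 0, 0, 1, 0, 0, 0], [-1, 0, 0, 1, 0, 0, 0], [-1, 0, 0, 0, 0, 0, 0], [-1, 0, 0, 0, 0, 0, 0], [-1, 0, 0, 0, 0, 0, 0]]}}

```text
time: 4.1
tool_pos: [417.6, 76.1, 68.8]
tcp_rot: [-180.0, 0.0, -176.5]
ft_force: [0.3, 3.5, 3.4]
finger_gap: -0.1
grip_force: 1.9
```

Request:
{"op": "apply_moves", "data": {"steps": [[-1, 0, 0, 1, 0, 0, 0], [-1, 0, 0, 1, 0, 0, 0], [-1, 0, 0, 0, 0, 0, 0], [-1, 0, 0, 1, 0, 0, 0], [-1, 0, 0, 0, 0, 0, 0], [-1, 0, 0, 0, 0, 0, 0], [-1, 0, 0, 0, 0, 0, 0], [-1, 0, 0, 0, 0, 0, 0]]}}

```text
time: 4.9
tool_pos: [417.7, 76.0, 66.4]
tcp_rot: [-180.0, 0.0, -176.5]
ft_force: [-3.3, 3.0, 9.9]
finger_gap: -0.0
grip_force: 5.0
```

Request:
{"op": "apply_moves", "data": {"steps": [[-1, 0, 0, 1, 0, 0, 0], [-1, 0, 0, 0, 0, 0, 0], [-1, 0, 0, 1, 0, 0, 0], [-1, 0, 0, 0, 0, 0, 0], [-1, 0, 0, 0, 0, 0, 0], [-1, 0, 0, 0, 0, 0, 0], [-1, 0, 0, 0, 0, 0, 0], [-1, 0, 0, 0, 0, 0, 0]]}}

```text
time: 5.7
tool_pos: [417.8, 75.9, 65.2]
tcp_rot: [-180.0, 0.0, -176.5]
ft_force: [-7.3, 1.5, 19.0]
finger_gap: 0.2
grip_force: 9.7
```

Request:
{"op": "apply_moves", "data": {"steps": [[-1, 0, 0, -10, 0, 0, 0], [-1, 0, 0, -20, 0, 0, 0], [-1, 0, 0, -25, 0, 0, 0], [-1, 0, 0, -25, 0, 0, 0], [-1, 0, 0, -25, 0, 0, 0], [-1, 0, 0, -20, 0, 0, 0], [-1, 0, 0, -10, 0, 0, 0], [-1, 0, 0, 0, 0, 0, 0]]}}

```text
time: 6.5
tool_pos: [418.1, 75.9, 199.8]
tcp_rot: [-180.0, 0.1, -176.6]
ft_force: [-0.4, 0.2, 0.4]
finger_gap: 0.1
grip_force: 0.0
```

Run:
```python
from bench import r
from h import *
for n in("scene","top"):
    s=r.snapshot(n);cv2.imwrite(f'pics/{n}1.png',s['color']);pickle.dump(s,open(f'{n}1.pkl','wb'))
a=s['color'][130:245,225:455];cv2.imwrite('pics/c1.png',cv2.resize(a,None,fx=3,fy=3,interpolation=cv2.INTER_CUBIC))
q=r.sense();print(q['tool_pos'],q['tcp_rot'],q['time']);plan(q['tool_pos'],q['tcp_rot'],[590,-252,200],93.6,12)
W=pts(s);c=s['color'].astype(int);Z=W[...,2];v,u=np.mgrid[:400,:640];roi=(u>295)&(u<450)&(v>125)&(v<212)
rectz(s,roi&(Z>120)&(Z<145)&((c.max(2)-c.min(2))>45),132,'board')
```

```text
[416.97403603  75.95133308 197.64385081] [-1.79983162e+02 -8.28760009e-02 -1.76548798e+02] 6.6
[-12.7 -28.1  -0.2] [-0. -0. -0.]
[-12.7 -28.2  -0.2] [-0. -0. -0.]
[-12.7 -28.2  -0.2] [-0. -0. -0.]
[-12.7 -28.2  -0.2] [-0. -0. -0.]
[-12.7 -28.2  -0.2] [-0. -0. -0.]
[-12.7 -28.2  -0.2] [-0. -0. -0.]
[-12.7 -28.2  -0.2] [-0. -0. -0.]
[-12.7 -28.2  -0.2] [-0. -0. -0.]
[-12.7 -28.2  -0.2] [-0. -0. -0.]
[-12.7 -28.2  -0.2] [-0. -0. -0.]
[-12.7 -28.2  -0.2] [-0. -0. -0.]
[-12.7 -28.2  -0.2] [-0. -0. -0.]
board 3841 [ 581.2 -113.8] [141.4 337.7] 3.43
```

View pics/scene1.png

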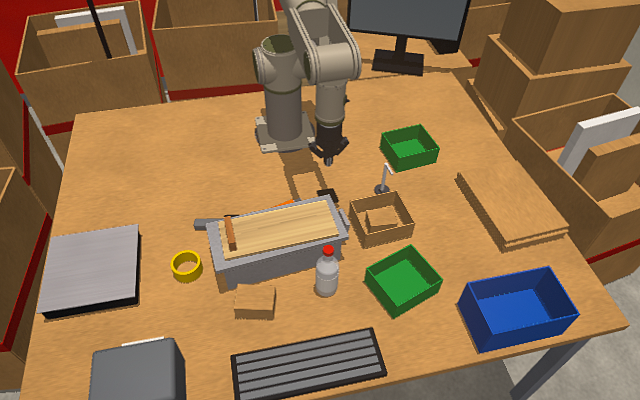

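The pad now sits lower beside the riser at (327,193), and the board hasn't moved. The arm goes over the batten while I check the catch height from these pictures.

Request:
{"op": "apply_moves", "data": {"steps": [[-1, -12.7, -28.2, -2, 0, 0, 0], [-1, -12.7, -28.2, -2, 0, 0, 0], [-1, -12.7, -28.2, -2, 0, 0, 0], [-1, -12.7, -28.2, -2, 0, 0, 0], [-1, -12.7, -28.2, -2, 0, 0, 0], [-1, -12.7, -28.2, 0, 0, 0, 0], [-1, -12.7, -28.2, 0, 0, 0, 0], [-1, -12.7, -28.2, 0, 0, 0, 0]]}}

```text
time: 7.4
tool_pos: [532.0, -143.9, 206.5]
tcp_rot: [179.9, -0.2, -176.5]
ft_force: [-0.1, -0.4, 0.1]
finger_gap: 0.1
grip_force: 0.0
```

Request:
{"op": "apply_moves", "data": {"steps": [[0, -12.7, -28.2, 0, 0, 0, 0], [0.6, -12.7, -28.2, 0, 0, 0, 0], [0.6, -12.7, -28.2, 0, 0, 0, 0], [0.6, -12.7, -28.2, 0, 0, 0, 0], [0.6, 0, 0, 0, 0, 0, 0], [0.6, 0, 0, 0, 0, 0, 0], [0.6, 0, 0, 0, 0, 0, 0], [0.6, 0, 0, 0, 0, 0, 0]]}}

```text
time: 8.2
tool_pos: [589.7, -251.4, 208.4]
tcp_rot: [180.0, -0.0, -176.5]
ft_force: [-0.4, -0.4, -0.4]
finger_gap: 68.3
grip_force: 0.0
```

Run:
```python
from bench import r
from h import *
np.set_printoptions(precision=1,suppress=True)
for k in (0,1):
    s=pickle.load(open(f'scene{k}.pkl','rb'));W=pts(s)
    ex=np.array([-.105,.9945]);ey=np.array([-.9945,-.105]);d=W[...,:2]-[579.4,-118.6]
    x=d@ex;y=d@ey;Z=W[...,2]
    for n,m in(('catch',(x>203)&(x<222)&(abs(y)<35)&(Z>40)),('pad',(x>175)&(x<215)&(y>108)&(y<150)&(Z>30))):
        z=Z[m];print(k,n,len(z),np.percentile(z,[10,50,90]) if len(z) else '')
q=r.sense();print(q['tool_pos'],q['tcp_rot'],q['finger_gap'],q['time']);plan(q['tool_pos'],q['tcp_rot'],[590,-252,141],93.5,1)
s=r.snapshot('top');c=s['color'];W=pts(s);Z=W[...,2];v,u=np.mgrid[:400,:640]
cv2.imwrite('pics/c2.png',cv2.resize(c[100:240,240:470],None,fx=3,fy=3,interpolation=cv2.INTER_CUBIC))
```

```text
0 catch 148 [100.2 129.3 134. ]
0 pad 106 [92.6 96.1 99.2]
1 catch 95 [ 88.6  98.8 103.2]
1 pad 840 [227.1 377.2 606.8]
[ 589.7 -251.4  208.4] [ 180.    -0.  -176.5] 68.3132335545382 8.2
[-0.4 -0.6 67.4] [ 0. -0.  0.]
```

View pics/c2.png

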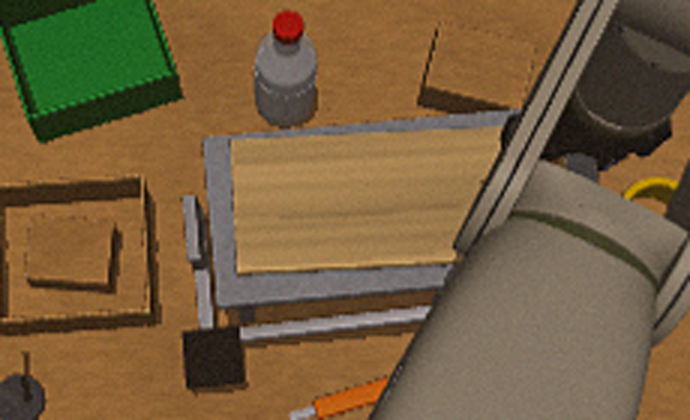

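The catch top dropped from 134 to 103 mm, so the treadle is at its stop, and the picture shows the way ahead of the board clear. Now I descend on the batten and grip it.

Request:
{"op": "apply_moves", "data": {"steps": [[0.6, 0, 0, 12, 0, 0, 0], [0.6, 0, 0, 15, 0, 0, 0], [0.6, 0, 0, 15, 0, 0, 0], [0.6, 0, 0, 12, 0, 0, 0], [0.6, 0, 0, 8, 0, 0, 0], [0.6, 0, 0, 5, 0, 0, 0], [0.6, 0, 0, 0, 0, 0, 0], [0.6, 0, 0, 0, 0, 0, 0]]}}

```text
time: 9.05
tool_pos: [590.3, -252.6, 142.3]
tcp_rot: [-180.0, 0.0, -176.5]
ft_force: [-0.4, 0.7, -0.1]
finger_gap: 68.3
grip_force: 0.0
```

Request:
{"op": "apply_moves", "data": {"steps": [[0, 0, 0, 0, 0, 0, 0], [-0.2, 0, 0, 0, 0, 0, 0], [-0.4, 0, 0, 0, 0, 0, 0], [-0.5, 0, 0, 0, 0, 0, 0], [-0.6, 0, 0, 0, 0, 0, 0], [-0.8, 0, 0, 0, 0, 0, 0], [-1, 0, 0, 0, 0, 0, 0], [-1, 0, 0, 0, 0, 0, 0]], "squeeze": 60}}

```text
time: 9.85
tool_pos: [590.3, -252.7, 142.4]
tcp_rot: [-180.0, 0.0, -176.5]
ft_force: [-0.6, -0.4, 6.0]
finger_gap: 19.0
grip_force: 60.4
```

Run:
```python
from bench import r
from h import *
q=r.sense();p=q['tool_pos'];print(p,q['tcp_rot'],q['finger_gap'],q['grip_force'],q['ft_force'])
s=r.snapshot('scene');pickle.dump(s,open('scene2.pkl','wb'))
W=pts(s);c=s['color'].astype(int);Z=W[...,2];v,u=np.mgrid[:400,:640];roi=(u>190)&(u<360)&(v>180)&(v<290)
rectz(s,roi&(Z>122)&(Z<145)&((c.max(2)-c.min(2))>45),132,'board s')
plan(p,q['tcp_rot'],p+np.array([-.105*248,.9945*248,0]),q['tcp_rot'][2]-90+0,10)
```

```text
[ 590.3004694  -252.67479144  142.38031389] [-1.79965255e+02  4.24749681e-02 -1.76539414e+02] 18.993747870516774 60.43416380882263 [-0.63757342 -0.35870479  6.03827996]
board s 3860 [ 588.1 -112.9] [146.2 337.1] 3.58
[ 1.1 24.8 -0. ] [-0.  0. -0.]
[ 1.1 24.8 -0. ] [-0.  0. -0.]
[ 1.1 24.8 -0. ] [-0.  0. -0.]
[ 1.1 24.8 -0. ] [-0.  0. -0.]
[ 1.1 24.8 -0. ] [-0.  0. -0.]
[ 1.1 24.8 -0. ] [-0.  0. -0.]
[ 1.1 24.8 -0. ] [-0.  0. -0.]
[ 1.1 24.8 -0. ] [-0.  0. -0.]
[ 1.1 24.8 -0. ] [-0.  0. -0.]
[ 1.1 24.8 -0. ] [-0.  0. -0.]
```

Request:
{"op": "apply_moves", "data": {"steps": [[-1, 0.4, 8, 0, 0, 0, 0], [-1, 0.6, 14, 0, 0, 0, 0], [-1, 0.8, 18, 0, 0, 0, 0], [-1, 0.9, 20, 0, 0, 0, 0], [-1, 0.9, 20, 0, 0, 0, 0], [-1, 0.8, 18, 0, 0, 0, 0], [-1, 0.6, 14, 0, 0, 0, 0], [-1, 0.4, 8, 0, 0, 0, 0]]}}

```text
time: 10.7
tool_pos: [577.6, -131.9, 142.3]
tcp_rot: [-180.0, 0.1, -176.5]
ft_force: [-0.1, -3.8, 4.3]
finger_gap: 19.1
grip_force: 60.6
```

Request:
{"op": "apply_moves", "data": {"steps": [[-1, 0.4, 8, 0, 0, 0, 0], [-1, 0.6, 14, 0, 0, 0, 0], [-1, 0.7, 16, 0, 0, 0, 0], [-1, 0.7, 16, 0, 0, 0, 0], [-1, 0.7, 16, 0, 0, 0, 0], [-1, 0.6, 14, 0, 0, 0, 0], [-1, 0.4, 10, 0, 0, 0, 0], [-1, 0.2, 6, 0, 0, 0, 0]]}}

```text
time: 11.5
tool_pos: [567.2, -32.7, 142.3]
tcp_rot: [-179.9, 0.1, -176.5]
ft_force: [-0.1, -4.4, 5.7]
finger_gap: 19.0
grip_force: 60.7
```

```bash
cat > look.py <<'E'
from bench import r
from h import *
import sys
k=sys.argv[1];np.set_printoptions(precision=1,suppress=True)
q=r.sense();p=q['tool_pos'];print(p,q['tcp_rot'],q['finger_gap'],q['grip_force'],q['ft_force'],q['time'])
O=np.array([579.4,-118.6]);ex=np.array([-.105,.9945]);ey=np.array([-.9945,-.105])
for n in('top','scene'):
    s=r.snapshot(n);cv2.imwrite(f'pics/{n}{k}.png',s['color']);pickle.dump(s,open(f'{n}{k}.pkl','wb'))
    W=pts(s);Z=W[...,2];d=W[...,:2]-O;x=d@ex;y=d@ey
    b=(Z>126)&(Z<138)&(x>100)&(x<460)
    v,u=np.where(b&(y<50)&(y>-70));X=(ray(s,np.c_[u,v],132)-O);X=np.c_[X@ex,X@ey]
    for y0 in(-50,-30,-10,10,30):
        m=abs(X[:,1]-y0)<10;print(n,y0,m.sum(),np.sort(X[m,0])[-4:])
    m=b&(y<80);print('z by x',[round(float(np.median(Z[m&(x>a)&(x<a+50)])),1) for a in range(100,400,50)])
    v,u=np.where((Z>126)&(Z<142)&(x>410)&(x<440)&(y>90)&(y<160));X=ray(s,np.c_[u,v],134)-O;X=np.c_[X@ex,X@ey]
    if len(X): print('ptr',len(X),np.median(X[:,0]),X.min(0),X.max(0))
E
python3 look.py 3
```

```text
[567.2 -32.7 142.3] [-179.9    0.1 -176.5] 18.97467979962395 60.72803020477295 [-0.1 -4.4  5.7] 11.5
top -50 468 [393.7 393.9 394.1 394.2]
top -30 437 [394.7 394.8 395.  395.2]
top -10 482 [395.8 395.9 396.1 396.2]
top 10 539 [396.7 396.9 397.  397.2]
top 30 555 [397.8 397.9 398.1 398.3]
z by x [133.3, 133.2, 133.1, 133.2, 133.1, 132.9]
ptr 54 423.02017545387207 [417.6  95.6] [429.4 152.1]
scene -50 483 [391.9 392.4 393.1 393.6]
scene -30 472 [391.7 392.2 392.9 393.5]
scene -10 455 [392.8 393.3 394.  394.6]
scene 10 443 [394.4 395.1 395.7 396.3]
scene 30 400 [394.3 395.  395.6 396.8]
z by x [131.1, 131.3, 131.2, 131.1, 131.2, 130.9]
ptr 42 421.32207406057705 [412.7  92.5] [428.3 152.2]
```

The board is flat and its front edge is about 26.5 mm short of the pointer in both cameras, so I slide that far.

Request:
{"op": "apply_moves", "data": {"steps": [[-1, 0.2, 4, 0, 0, 0, 0], [-1, 0.3, 6, 0, 0, 0, 0], [-1, 0.3, 6, 0, 0, 0, 0], [-1, 0.2, 5, 0, 0, 0, 0], [-1, 0.2, 3.5, 0, 0, 0, 0], [-1, 0.1, 2, 0, 0, 0, 0], [-1, 0, 0, 0, 0, 0, 0], [-1, 0, 0, 0, 0, 0, 0]]}}

```text
time: 12.4
tool_pos: [564.3, -6.7, 142.4]
tcp_rot: [-180.0, 0.1, -176.5]
ft_force: [0.7, -1.9, 5.9]
finger_gap: 19.4
grip_force: 60.8
```

```bash
python3 look.py 4; python3 -c "
import cv2
a=cv2.imread('pics/top4.png')[120:245,220:420];cv2.imwrite('pics/c4.png',cv2.resize(a,None,fx=4,fy=4,interpolation=cv2.INTER_CUBIC))"
```

```text
[564.3  -6.7 142.4] [-180.     0.1 -176.5] 19.362676083039155 60.81792175769806 [ 0.7 -1.9  5.9] 12.4
top -50 454 [418.  418.1 418.3 418.4]
top -30 428 [418.8 419.  419.1 419.3]
top -10 469 [419.7 419.8 420.  420.1]
top 10 539 [420.7 420.8 421.  421.1]
top 30 553 [421.5 421.7 421.8 421.9]
z by x [133.4, 133.4, 133.3, 132.9, 133.1, 133.2]
ptr 56 423.02017545387207 [417.6  95.6] [429.4 152.4]
scene -50 519 [415.7 416.3 417.5 418.2]
scene -30 472 [418.2 418.8 419.4 420.1]
scene -10 448 [418.3 418.9 419.5 420.7]
scene 10 425 [419.6 420.2 420.8 421.5]
scene 30 394 [420.3 421.  422.2 422.8]
z by x [131.9, 131.3, 131.4, 131.3, 131.0, 131.2]
ptr 39 421.6747271992559 [416.4  92.5] [428.3 152.2]
```

View pics/c4.png

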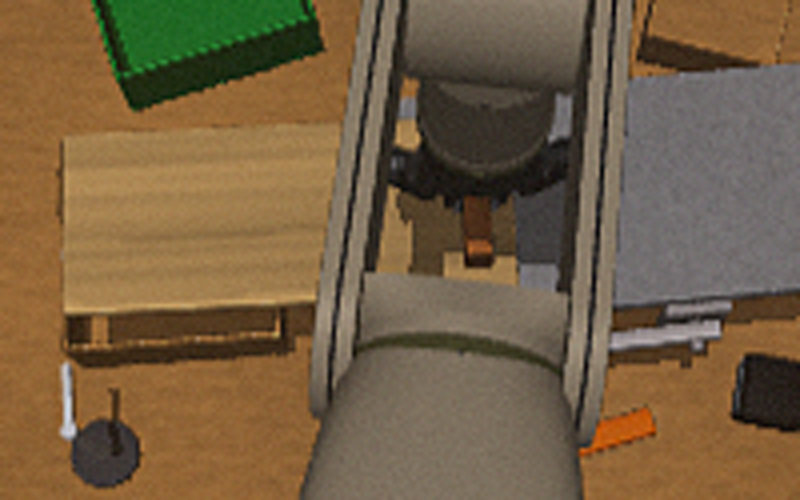

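View pics/scene4.png

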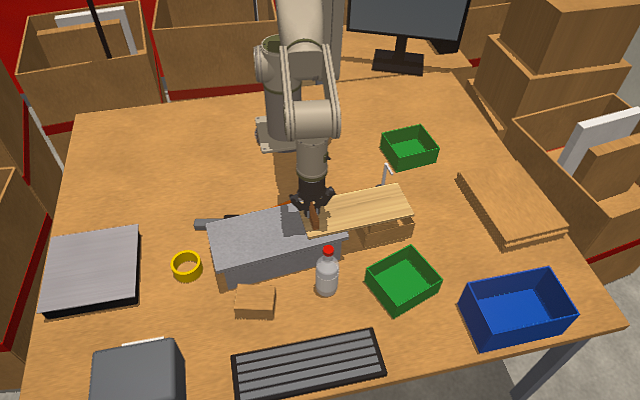

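The board overhangs the tray flat. Its front edge, at x≈64 in the crop, is in line with the pointer at (66,365), about 1–2 mm short. I make a small trim, let it settle and hand in.

Request:
{"op": "apply_moves", "data": {"steps": [[-1, 0.1, 1.5, 0, 0, 0, 0], [-1, 0, 0, 0, 0, 0, 0], [-1, 0, 0, 0, 0, 0, 0], [-1, 0, 0, 0, 0, 0, 0], [-1, 0, 0, 0, 0, 0, 0], [-1, 0, 0, 0, 0, 0, 0], [-1, 0, 0, 0, 0, 0, 0], [-1, 0, 0, 0, 0, 0, 0]]}}

```text
time: 13.3
tool_pos: [564.1, -5.5, 142.3]
tcp_rot: [-180.0, 0.1, -176.5]
ft_force: [-0.0, -3.0, 5.6]
finger_gap: 19.0
grip_force: 60.8
```

```bash
python3 -c "
from bench import r
print(r.sense()['grip_force'],r.hand_in())"
```

```text
the job is handed in; nothing more can be done
60.79129636287689 None
```

The job is handed in, with no verdict returned: I pressed the treadle to its stop (the catch dropped 31 mm), and the arm is holding the board flat at 61 N with its front edge within about 2 mm of the pointer by my measurements.

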